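Tip a board onto its contacts and key in the test

ROBOT

A 6-joint arm with a two-finger parallel gripper is mounted at the origin on the work surface. World frame = base frame: x ahead of the robot, y to its left, z up, the work surface at z = 0. Lengths are in m, angles in rad, forces in N, time in s.
With the tool pointing down it reaches from about 0.2 to 0.875 m from the base axis. Payload 3.4 kg.
Tool frame: the origin (TCP) lies between the finger pads; the fingertips stand 25 mm ahead of it and the grasp point (between the pads) lies 6 mm ahead of it (r.nose_length is the z of the fingertips in the tool frame, in m); z points along the fingers, x is the direction in which the jaws open and shut, and the axes are right-handed (so a half turn about z gives the same grasp; the last joint's range is limited). The gripper opens to 94 mm and grips with 3 to 60 N. Pads are 16 mm wide; open, the fingers measure 119 mm over their backs; the gripper's body (75 mm by 177 mm) begins 78 mm behind the grasp point.
Start: joints at [1.103, 0.276, 1.505, -0, 1.361, -0.121], TCP at [0.195, 0.541, 0.23] pointing down, gripper open.
Joint ranges: [-2.89, 2.89], [-0.75, 2.08], [0.22, 2.7], [-1.18, 4.32], [0.11, 2.71], [-2.7, 2.7]. Speed limits (rad/s): [2.57, 2.57, 3.14, 3.14, 3.14, 3.14].

INTERFACE

Orientations are given as a unit quaternion [w, x, y, z].
In Python, from plant import r, gripper_to, inverse_kinematics, vision, models, telemetry gives the robot as it stands. Calls block until the motion is done:
- r.move_to(position, orientation): joint-space move of the TCP to a pose.
- r.move_l(position, rot=None, vel=0.15, guard=None): straight line of the TCP; rot=None keeps the orientation; vel is the mean speed in m/s. With guard (N) it stops when the force on the tool has changed by that much, and returns True; else False.
- r.movej(angles): joint-space move.
- gripper_to(opening, f_grip=None): finger opening in m; f_grip is the grip in N (None keeps the last); returns when the fingers have stopped.
- r.hold(seconds).
- inverse_kinematics(position, orientation): joint angles nearest the present ones, or None.
- vision.snapshot(name): name is "scene" or "top" or "wrist"; returns the picture (480x640x3 uint8, red, green, blue); there is no depth.
- vision.get_calibration(name): a dict with "fx", "fy", "cx", "cy" (pixels), "position" and "orientation" of the camera in the world. Camera axes: x right, y down, z forward; pixel columns grow to the right and rows downward; lengths in m; the calibration is good to about 2 mm. A picture is of the moment at which its call begins: read the wrist's pose just before it. get_calibration takes no time and is no camera call; for the wrist camera it gives the pose at the moment of the call.
A pose or a line that the arm cannot do raises r.PlanningError and nothing moves.
- r.sign_off(): hands the job in, once; it reports no verdict.
Trained networks look in the newest picture that a camera, given by its name, has taken for a name from the list of things; names that differ only in an ending like _2 or _b are one class to them, and where a whole thing is asked for, a point or a joint stands for the part that bears it (a point fixed in the world has none). Each returns a list of dicts, best first, with "score" (0 to 1); they miss things now and then, are a little off and sometimes report something else, mostly with a low value. They report only what shows in the picture. A call takes as long as a camera call. They do not tell look-alikes from the thing itself.
- models.boxes_of(thing, camera): "at" ([x, y, z] in m, in world coordinates, good to about 4 mm: the middle of the surface that is visible of it).
- models.regions_of(thing, camera): "pixels" (480x640 bool, what is visible of it).
- models.mark_of(thing, camera): "at" ([x, y, z] in m, in world coordinates, good to about 4 mm: a listed point, or the origin of a listed thing).
Readings, each from a call of its own:
- telemetry.current_t(): time.
- telemetry.current_joints(): joint angles.
- telemetry.current_dq(): joint speeds.
- telemetry.current_joint_efforts(): joint torques, N m.
- telemetry.current_ee_pos(): TCP position.
- telemetry.current_tool_rot(): TCP orientation.
- telemetry.current_wrist_force(): force on the tool from outside, world axes, zero at the start.
- telemetry.current_torque(): the same for the moment, N m.
- telemetry.current_opening(): finger opening in m.
Only numpy, scipy, OpenCV 4.12 (cv2) and the standard library are available. Lean on these libraries where they do the work, as an engineer would, in place of code of your own. Each camera call takes 0.05 s, during which the arm holds its last target. There are 200 camera calls.

TASK

Lift the contact tray by its handle bar so that the copper board slides fully home, square against the black contact block, and lower the tray gently back down flat; do not touch the board itself. Then, on the sloping deck under the guard bar, press three keys fully down, one at a time: the large round one, then the square one, then the long narrow bar, letting each spring back up; leave the small round key alone. Disturb nothing else on the bench.

Things in the scene. Friction and masses are not known exactly. Their poses are not given: they have to be found in the camera images.
- console: fixed teal console 180 deep x 290 wide x 225 tall, on the robot's left, front (-x) turned to the robot's right. Origin: centre of underside; x to its back, y along the key row. Deck slopes 40 deg, from 30 high at the front edge to 101; behind it a head with a screen (face at x = -16). Four keys in a row 58 apart (y = -87, -29, 29, 87) in any order, faces 14 proud of their bezels
- guard_bar (a point): middle of the steel guard bar, 14 thick, fixed along the key row (console y), 276 long, with an arm back to the console's head at each end. It hangs straight above the keys, so no tool can come down vertically; one along a key's normal passes in front of it
- key_round_top (a point): centre of the top face of the large round key (46 diameter). Site z axis = outward normal of the key face (also of the deck), tilted 40 deg from vertical towards the console's front; point x runs up the slope, point y along the row of keys
- key_square_top (a point): centre of the top face of the square key (40 x 40). Site z axis = outward normal of the key face (also of the deck), tilted 40 deg from vertical towards the console's front; point x runs up the slope, point y along the row of keys
- key_bar_top (a point): centre of the top face of the long narrow bar key (52 up the slope x 18 along the row). Site z axis = outward normal of the key face (also of the deck), tilted 40 deg from vertical towards the console's front; point x runs up the slope, point y along the row of keys
- key_small_top (a point): centre of the top face of the small round key (24 diameter), which must be left alone. Site z axis = outward normal of the key face (also of the deck), tilted 40 deg from vertical towards the console's front; point x runs up the slope, point y along the row of keys
- key_round (a joint): travel of the large round key in m: 0 = up, 0.007 = fully down; springs back when let go. It takes 1.5 N to start and 5 N to bottom; it counts as pressed beyond 0.0045
- key_square (a joint): travel of the square key in m: 0 = up, 0.007 = fully down; springs back when let go. It takes 1.5 N to start and 5 N to bottom; it counts as pressed beyond 0.0045
- key_bar (a joint): travel of the bar key in m: 0 = up, 0.007 = fully down; springs back when let go. It takes 1.5 N to start and 5 N to bottom; it counts as pressed beyond 0.0045
- key_small (a joint): travel of the small round key in m: 0 = up, 0.007 = fully down; springs back when let go. It takes 1.5 N to start and 5 N to bottom; it counts as pressed beyond 0.0045
- tray (a joint): angle of the tipping tray in rad: 0 = flat on its base, up to 1.05 = handle end raised. It falls back by itself if let go. Its hinge is at the end with the contact block, away from the robot. The board (friction up to about 0.75) surely slides once the tray is beyond about 0.75 rad
- tray_handle (a point): middle of the tray's steel handle bar: round, 14 thick, axis along point y (parallel to the hinge), 90 clear between its two side arms, 50 from the tray's end wall, 40 above the bench when the tray is flat; nothing beneath it. Site x points to the hinge. Turns with the tray; the bar may turn between the fingers. The tray with board weighs about 0.55 kg
- tray_hinge (a point): middle of the tray's hinge axis, fixed, 24 above the bench; axes of the fixed base: x from handle to hinge, y along the hinge axis. The handle bar moves on an arc about it: when flat it lies 255 behind and 16 above the axis
- contact_face (a point): middle of the bottom edge of the contact block's face, level with the tray's floor; x points out of the tray towards the hinge, z up from the floor. Turns with the tray. The tray's floor is 175 x 108 inside its 11 high walls (far end: the black 108 wide, 23 high contact block)
- board: loose flat copper board 90 (x) x 66 (y) x 5, lying in the tray; origin: centre of its underside. When home its centre is 45 from contact_face, its x axis square to the block
- screwdriver: screwdriver with black handle, 170 long, lying between the tray and the console; bystander. Origin: middle of its length
- jar: amber glass jar, 60 diameter, 80 tall; bystander. Origin: centre of its underside
- reel: grey plastic reel lying flat, 80 diameter, 42 tall; bystander. Origin: centre of its underside
- heatsink: finned aluminium block 80 x 80 x 33; bystander. Origin: centre of its underside
- brush: wooden-handled brush 170 long; bystander. Origin: middle of its length
- cup: white plastic cup, 72 diameter, 85 tall; bystander. Origin: centre of its underside
- meter: black hand-held meter lying on its back, 170 x 80 x 35; bystander. Origin: centre of its underside
Not all that is in view belongs to the job. What is shaped like the board but blue or yellow is not meant.

How it is judged:
By the outcome, as a careful person would: the job done as asked, in the order asked, and still so for the second after the job is handed in, with the robot touching nothing.
It also fails if it takes over 72 s, if anything falls off the work surface, if the arm or the gripper's body presses on something with over 40 N, if the wrist force passes 120 N, or if a joint passes its speed limit or range.

## Working session

There is one attempt and no reset: what is moved stays moved. The work goes in short steps, each a Python script; the robot and the scene stay as the last script left them, time stands still between calls to the robot, and variables do not carry over. Pictures are saved under pics/ and viewed, about 8 in all and at most 12, crops included, and the job is handed in when it is done.

```bash
ls; mkdir -p pics
python3 - <<'E'
from plant import r, vision, models, telemetry
import cv2,numpy as np
for n in ("scene","top"):
    im=vision.snapshot(n); cv2.imwrite(f"pics/{n}0.png",im[:,:,::-1])
    c=vision.get_calibration(n); print(n,{k:np.round(v,3).tolist() for k,v in c.items()})
    for t in ["key_round_top","key_square_top","key_bar_top","key_small_top","guard_bar","tray_handle","tray_hinge","contact_face","board","console","screwdriver"]:
        print(t,[(np.round(d["at"],3).tolist(),round(d["score"],2)) for d in models.mark_of(t,n)[:3]])
print(telemetry.current_t())
E
```

```text
pics
scene {'fx': 527.28, 'fy': 527.28, 'cx': 318.961, 'cy': 239.091, 'position': [1.473, -0.09, 1.15], 'orientation': [-0.255, 0.658, 0.66, -0.258]}
key_round_top [([0.454, 0.14, 0.085], 0.74), ([0.624, 0.174, 0.084], 0.64)]
key_square_top [([0.509, 0.151, 0.086], 0.73)]
key_bar_top [([0.455, 0.141, 0.086], 0.59)]
key_small_top [([0.571, 0.166, 0.082], 0.42)]
guard_bar [([0.538, 0.176, 0.205], 0.64), ([0.626, 0.179, 0.086], 0.36)]
tray_handle [([0.477, -0.234, 0.04], 0.56)]
tray_hinge [([0.732, -0.256, 0.022], 0.67), ([0.586, 0.023, 0.002], 0.49)]
contact_face [([0.708, -0.252, 0.026], 0.65)]
board [([0.361, -0.216, -0.003], 0.7), ([0.607, -0.264, 0.03], 0.66)]
console [([0.524, 0.227, -0.002], 0.86)]
screwdriver [([0.588, 0.026, 0.002], 0.62)]
top {'fx': 617.797, 'fy': 617.797, 'cx': 318.565, 'cy': 240.658, 'position': [0.324, -0.069, 1.595], 'orientation': [0.049, -0.698, 0.712, -0.065]}
key_round_top [([0.625, 0.173, 0.084], 0.77)]
key_square_top [([0.513, 0.151, 0.081], 0.77), ([0.583, 0.026, 0.003], 0.34)]
key_bar_top [([0.278, -0.39, 0.003], 0.71), ([0.452, 0.133, 0.084], 0.6)]
key_small_top [([0.572, 0.163, 0.085], 0.58), ([0.798, 0.128, -0.002], 0.27)]
guard_bar [([0.54, 0.17, 0.202], 0.68)]
tray_handle [([0.479, -0.233, 0.039], 0.65)]
tray_hinge [([0.731, -0.252, 0.024], 0.67)]
contact_face [([0.707, -0.255, 0.027], 0.64)]
board [([0.442, -0.465, -0.002], 0.73), ([0.493, -0.084, 0.002], 0.7), ([0.358, -0.211, 0.004], 0.65)]
console [([0.523, 0.228, -0.004], 0.92), ([0.539, 0.17, 0.202], 0.29)]
screwdriver [([0.584, 0.024, 0.003], 0.69)]
1.2
```

View pics/scene0.png

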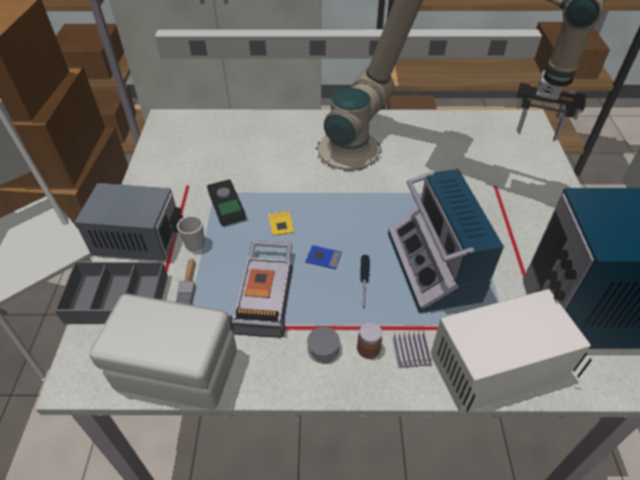

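View pics/top0.png

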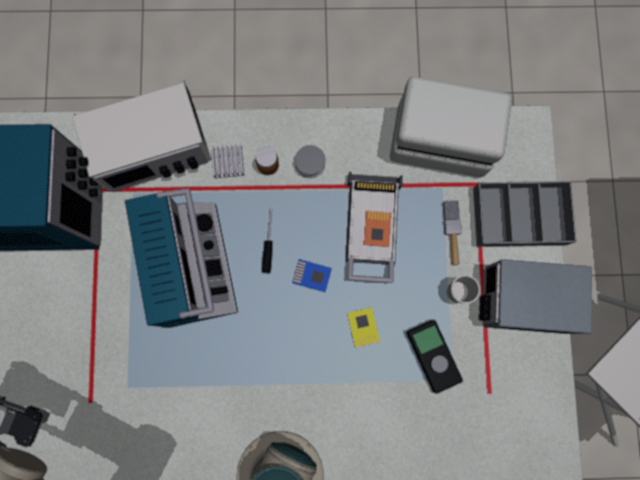

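The scene view shows the console at right, with its keys at (405–435, 235–295). The tray is at (265,285), with its handle at (270,247). In the top view (up is +x, left is +y):

| Thing | Pixel |
|---|---|
| Large round key | (206,222) |
| Small round key | (208,245) |
| Square key | (213,267) |
| Bar key | (217,291) |
| Handle bar | (370,279) |

Look-alikes for the board are copper (377,229), blue (312,275) and yellow (363,327). The copper one in the tray is the right one. Look-alikes for the keys are the knobs on the teal instrument at (75,165) and the white box at (180,165), neither on the sloping deck. The keys at spacing 58 on the sloped deck are the right ones.

Next I'll go above the handle and check it close up.

```bash
cat > h.py <<'E'
from plant import r, gripper_to, inverse_kinematics, vision, models, telemetry as T
import numpy as np, cv2
from scipy.spatial.transform import Rotation as R
def quat(z,x):
    z=np.array(z,float); z/=np.linalg.norm(z); x=np.array(x,float); x-=z*(x@z); x/=np.linalg.norm(x)
    q=R.from_matrix(np.c_[x,np.cross(z,x),z]).as_quat(); return q[[3,0,1,2]]
def snap(cam,name):
    im=vision.snapshot(cam); cv2.imwrite(f"pics/{name}.png",im[:,:,::-1]); return im
def marks(cam,*ts):
    for t in ts: print(cam,t,[(np.round(d["at"],4).tolist(),round(d["score"],2)) for d in models.mark_of(t,cam)[:2]])
def pix(cal,p):
    w=np.array(cal["orientation"]); M=R.from_quat(w[[1,2,3,0]]).as_matrix()
    c=M.T@(np.array(p)-cal["position"]); return cal["cx"]+cal["fx"]*c[0]/c[2], cal["cy"]+cal["fy"]*c[1]/c[2]
H=np.array([.478,-.2335,.040]); A=np.array([.7315,-.254,.023])
u=(A-H)*[1,1,0]; u/=np.linalg.norm(u)
E
python3 - <<'E'
from h import *
p=T.current_ee_pos(); r.move_l([p[0],p[1],.42],vel=.25)
q=min((quat([0,0,-1],s*u) for s in(1,-1)),key=lambda q:abs(inverse_kinematics([H[0],H[1],.4],q)[5]))
r.move_to([H[0],H[1],.40],q)
print(T.current_joints(), T.current_t(), q)
snap("wrist","w1"); marks("wrist","tray_handle","tray_hinge","contact_face","board")
r.move_l([H[0],H[1],.24],vel=.2)
c=vision.get_calibration("wrist"); snap("wrist","w2"); marks("wrist","tray_handle","tray_hinge","contact_face","board")
print(np.round(c["position"],3),c["fx"],pix(c,H)); print(T.current_t())
E
```

```text
[-5.84002346e-01  1.62752414e-01  1.24858540e+00  3.12360504e-04
  1.73011301e+00 -5.04555903e-01] 5.0083 [-0.          0.99918621 -0.04033518  0.        ]
wrist tray_handle [([0.282, -0.393, -0.0006], 0.69), ([0.4758, -0.2342, 0.0407], 0.62)]
wrist tray_hinge [([0.2805, -0.3906, 0.002], 0.56), ([0.6022, -0.4558, -0.0019], 0.46)]
wrist contact_face [([0.7076, -0.2539, 0.0298], 0.73)]
wrist board [([0.4925, -0.0885, 0.0014], 0.7), ([0.6091, -0.2609, 0.0248], 0.61)]
wrist tray_handle [([0.476, -0.2365, 0.04], 0.76), ([0.7074, -0.2531, 0.0269], 0.22)]
wrist tray_hinge [([0.7294, -0.2539, 0.0251], 0.61)]
wrist contact_face [([0.7068, -0.2573, 0.0285], 0.97)]
wrist board [([0.6093, -0.2611, 0.0287], 0.96), ([0.3594, -0.2174, -0.001], 0.65)]
[ 0.485 -0.153  0.395] 370.6635420247737 (np.float64(316.44459948458115), np.float64(218.8896734208286))
6.4583
```

View pics/w2.png

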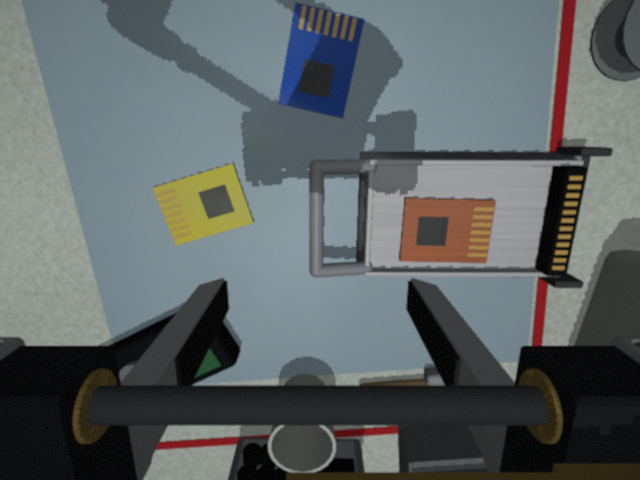

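The bar centre at (317,218) matches my projected point (316,219), so the handle is confirmed. The copper board at (448,230) has its contacts facing the block. Now I'll grasp and lift along the arc.

```bash
sed -i 's/^H=.*/H=np.array([.477,-.2342,.040]); A=np.array([.7312,-.254,.024])/' h.py
cat >> h.py <<'E'
up=np.array([0,0,1.])
rad=np.hypot(.255,.016); a0=np.arctan2(.016,.255)
def bar(th): return A-u*rad*np.cos(a0+th)+up*rad*np.sin(a0+th)
E
python3 - <<'E'
from h import *
print(bar(0),H)
gripper_to(.044)
print(r.move_l([H[0],H[1],.12],vel=.2), r.move_l([H[0],H[1],.046],vel=.08,guard=8))
gripper_to(0,f_grip=25); print("open",T.current_opening(),T.current_ee_pos(),T.current_wrist_force(),T.current_t())
off=np.array(T.current_ee_pos())-bar(0); print(off)
f=[]
for th in np.arange(.07,.931,.0715):
    r.move_l(bar(th)+off*(1-min(th/.93,1)*.0),vel=.08); f.append(np.round(T.current_wrist_force(),1).tolist())
print(th,f,T.current_opening(),T.current_t())
r.hold(.6)
snap("wrist","w3"); snap("scene","s3"); snap("top","t3")
marks("top","contact_face","board","tray_handle"); marks("scene","contact_face","board","tray_handle")
E
```

```text
[ 0.47697005 -0.23419767  0.04      ] [ 0.477  -0.2342  0.04  ]
False False
open 0.01292484082766072 [ 0.47778829 -0.23434287  0.04619089] [ 2.43946757  0.10608976 -0.3338005 ] 9.775
[ 0.00081824 -0.0001452   0.00619089]
0.9280000000000002 [[1.9, -1.2, -3.7], [2.7, -0.8, -3.8], [0.4, -1.1, -2.7], [-0.7, -2.2, -2.1], [-3.4, -2.1, -0.7], [-5.2, -2.4, -0.8], [-6.4, -2.1, 0.3], [-6.7, -1.1, 2.4], [-9.0, -2.0, 4.1], [-10.4, -2.5, 6.4], [-10.2, -2.1, 8.8], [-11.4, -1.3, 11.0], [-10.7, -1.7, 12.1]] 0.0132654206974958 14.65
top contact_face [([0.7173, -0.254, 0.0436], 0.92)]
top board [([0.3593, -0.2133, 0.0038], 0.62), ([0.4897, -0.085, 0.0025], 0.59)]
top tray_handle [([0.5901, -0.2439, 0.2368], 0.69)]
scene contact_face [([0.7207, -0.2547, 0.0438], 0.85), ([0.4425, -0.4623, 0.0016], 0.72)]
scene board [([0.69, -0.2715, 0.0833], 0.8), ([0.3598, -0.2145, 0.0002], 0.78)]
scene tray_handle [([0.5909, -0.2421, 0.2379], 0.89)]
```

```bash
python3 -c "
import cv2,numpy as np
a=cv2.imread('pics/s3.png')[210:350,200:340];cv2.imwrite('pics/c3.png',cv2.resize(a,(580,580),interpolation=cv2.INTER_CUBIC))"
```

```text
(no output)
```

View pics/c3.png

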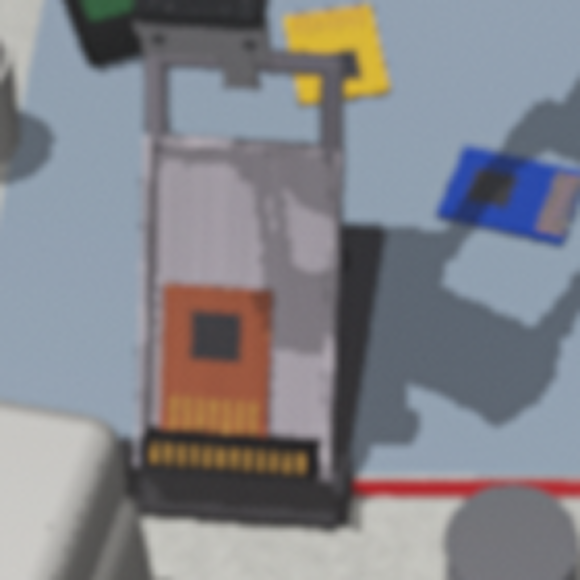

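The board is at the bottom of the tray, square against the block, with its lower edge parallel to the block at (215,435) in the crop. Now I'll lower the tray.

Run:
```python
from h import *
off=np.array([.0008,-.0001,.0062])
for th in np.arange(.928-.0715,.06,-.0715): r.move_l(bar(th)+off,vel=.08)
r.move_l(bar(.03)+off,vel=.05); print(r.move_l(bar(0)+off,vel=.02))
f0=T.current_wrist_force(); print(f0, r.move_l(bar(0)+off-[0,0,.002],vel=.02,guard=5),T.current_wrist_force())
p=np.array(T.current_ee_pos()); print(p,T.current_t())
gripper_to(.040); r.move_l([p[0],p[1],.24],vel=.2)
snap("wrist","w4"); marks("wrist","contact_face","board","tray_handle")
r.move_l([p[0],p[1],.36],vel=.25)
snap("top","t4"); marks("top","contact_face","board","tray_handle")
gripper_to(0); print(T.current_t())
# key press poses
k={"round":"key_round_top","square":"key_square_top","bar":"key_bar_top","small":"key_small_top"}
for c in("top","scene"):
    snap(c,c+"5"); marks(c,*k.values(),"guard_bar")
```

```text
False
[-2.84353512  0.78216389 -1.33940614] False [-2.54246859  1.78232369  4.73400673]
[ 0.47790125 -0.2341877   0.04479079] 21.3417
wrist contact_face []
wrist board [([0.3581, -0.2191, -0.0035], 0.7), ([0.4935, -0.0896, 0.0013], 0.68)]
wrist tray_handle [([0.4779, -0.2348, 0.0398], 0.64)]
top contact_face [([0.7068, -0.2531, 0.0276], 0.67)]
top board [([0.4925, -0.0867, 0.0027], 0.7), ([0.6583, -0.2685, 0.0258], 0.68)]
top tray_handle [([0.4771, -0.2364, 0.0402], 0.96)]
24.8583
top key_round_top [([0.6229, 0.1715, 0.0857], 0.83), ([0.7909, -0.0851, 0.001], 0.15)]
top key_square_top [([0.5128, 0.1513, 0.08], 0.66)]
top key_bar_top [([0.4517, 0.1337, 0.0815], 0.45)]
top key_small_top [([0.5687, 0.1581, 0.0856], 0.45), ([0.5226, 0.2271, -0.0024], 0.19)]
top guard_bar [([0.522, 0.228, -0.0047], 0.69), ([0.5404, 0.1676, 0.204], 0.63)]
scene key_round_top [([0.6219, 0.1754, 0.0819], 0.5)]
scene key_square_top [([0.5114, 0.1507, 0.0855], 0.47), ([0.5871, 0.0238, 0.0005], 0.17)]
scene key_bar_top [([0.4545, 0.143, 0.0837], 0.71)]
scene key_small_top [([0.5715, 0.164, 0.0829], 0.52), ([0.7916, 0.0228, 0.0046], 0.39)]
scene guard_bar [([0.5398, 0.1748, 0.2068], 0.96), ([0.4761, -0.2331, 0.0409], 0.41)]
```

View pics/w4.png

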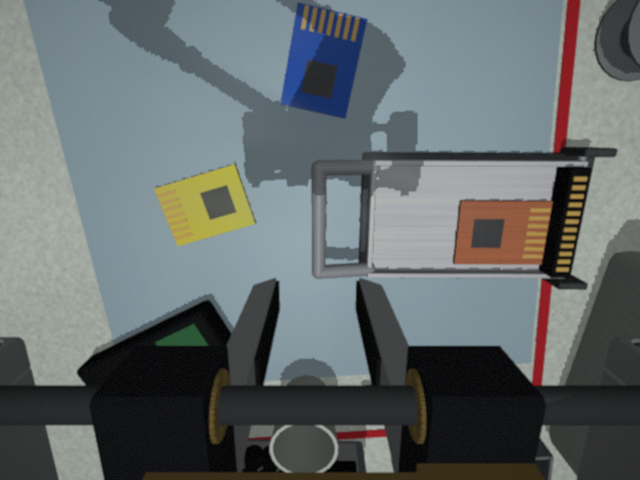

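The board's edge lies flush and parallel along the block at (553, 200–265), and the tray is flat. Now for the keys: I'll fit the row, check reach and hover over the large round key.

```bash
cat >> h.py <<'E'
M=np.array([.5398,.1563,.0838]); d=np.array([.979,.2036,0]); d/=np.linalg.norm(d); back=np.array([-d[1],d[0],0])
n=up*np.cos(np.radians(40))-back*np.sin(np.radians(40)); slope=np.cross(d,n); slope*=np.sign(slope[2])
K={k:M+d*s for k,s in zip(("round","small","square","bar"),(.087,.029,-.029,-.087))}
L=r.nose_length
E
python3 - <<'E'
from h import *
print(L,n,slope)
best=None
for s in(1,-1):
    q=quat(-n,s*d); js=[inverse_kinematics(K[k]+n*(L+h),q) for k in("round","square","bar") for h in(.15,0)]
    print(s,[None if j is None else np.round(j,2).tolist() for j in js])
    if all(j is not None for j in js) and (best is None or abs(js[0][5]-T.current_joints()[5])<best[0]): best=(abs(js[0][5]-T.current_joints()[5]),s)
s=best[1]; q=quat(-n,s*d); print(s)
r.move_to(K["round"]+n*(L+.17),q)
r.move_l(K["round"]+n*(L+.07),vel=.15)
c=vision.get_calibration("wrist"); im=snap("wrist","w6"); marks("wrist","key_round_top","key_square_top","key_bar_top","key_small_top")
for k in K: print(k,np.round(pix(c,K[k])))
im=im[:,:,::-1].copy()
for k in K: cv2.circle(im,tuple(int(v) for v in pix(c,K[k])),3,(255,0,255),-1)
cv2.imwrite("pics/w6m.png",im)
t=vision.snapshot("top")[:,:,::-1].copy(); c=vision.get_calibration("top")
for k in K: print(k,np.round(pix(c,K[k])))
print(T.current_t(),T.current_wrist_force())
E
```

```text
0.025 [ 0.1308785  -0.62932244  0.76604444] [-0.15597492  0.74999728  0.64278761]
1 [[-0.33, 0.54, 1.32, 0.59, 1.67, -0.6], [-0.21, 0.59, 1.54, 0.64, 1.38, -0.66], [-0.43, 0.4, 1.57, 0.55, 1.62, -0.73], [-0.29, 0.47, 1.8, 0.63, 1.31, -0.8], [-0.49, 0.33, 1.68, 0.52, 1.61, -0.8], [-0.34, 0.4, 1.92, 0.61, 1.28, -0.87]]
-1 [[-0.33, 0.54, 1.32, 0.59, 1.67, 2.55], [-0.21, 0.59, 1.54, 0.64, 1.38, 2.48], [-0.43, 0.4, 1.57, 0.55, 1.62, 2.41], [-0.29, 0.47, 1.8, 0.63, 1.31, 2.34], [-0.49, 0.33, 1.68, 0.52, 1.61, 2.34], [-0.34, 0.4, 1.92, 0.61, 1.28, 2.27]]
1
wrist key_round_top [([0.6221, 0.1745, 0.0837], 0.84)]
wrist key_square_top [([0.513, 0.1499, 0.088], 0.6), ([0.6215, 0.1733, 0.0829], 0.38)]
wrist key_bar_top []
wrist key_small_top [([0.5651, 0.1625, 0.0827], 0.8)]
round [317. 252.]
small [235. 252.]
square [153. 252.]
bar [ 71. 252.]
round [205. 221.]
small [210. 244.]
square [215. 267.]
bar [219. 290.]
27.925 [0.22989498 0.61920139 1.3155009 ]
```

View pics/w6m.png

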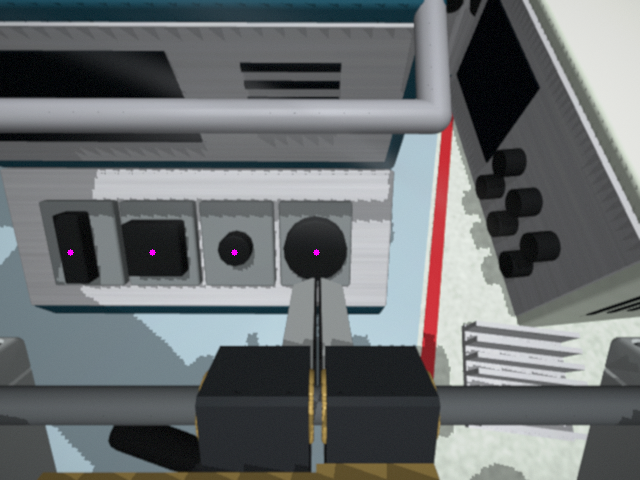

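All the marks sit on the key faces. The row is about 3 mm further up the slope than I fitted, since the round face centre is at (315,247) and my mark is at (317,252). I'll press the round key first and watch the force profile.

```bash
cat >> h.py <<'E'
Q=quat(-n,d)
def press(k,shift=0):
    p=K[k]+slope*.0027+d*shift
    hgt=lambda:(np.array(T.current_ee_pos())-p)@n-L
    r.move_l(p+n*(L+.02),Q,vel=.12); f0=np.array(T.current_wrist_force())
    prof=[]; hit=False; z=.006
    while z>-.016:
        z-=.0015; r.move_l(p+n*(L+z),vel=.02)
        f=(np.array(T.current_wrist_force())-f0)@n; prof.append((round(1e3*hgt(),1),round(f,1)))
        if f>10: break
    r.hold(.15); snap("scene","press_"+k); print(k,prof,T.current_t())
    r.move_l(p+n*(L+.03),vel=.08)
E
python3 - <<'E'
from h import *
press("round"); snap("wrist","w7"); print(T.current_t())
E
```

```text
round [(np.float64(4.6), np.float64(1.0)), (np.float64(3.0), np.float64(0.7)), (np.float64(1.4), np.float64(0.8)), (np.float64(-0.1), np.float64(0.8)), (np.float64(-1.3), np.float64(2.9)), (np.float64(-2.9), np.float64(3.7)), (np.float64(-4.4), np.float64(5.1)), (np.float64(-5.9), np.float64(5.5)), (np.float64(-7.3), np.float64(6.4)), (np.float64(-7.5), np.float64(12.7))] 31.8667
32.5583
```

The round key gave a clean profile: contact at 0 mm, hard stop at -7.4 mm. Next are the square and bar keys, with a look from the hover over the bar first.

Run:
```python
from h import *
def over(k): r.move_l(K[k]+n*(L+.06),Q,vel=.15)
over("round"); over("square"); press("square"); over("square"); over("bar")
c=vision.get_calibration("wrist"); im=snap("wrist","w8")[:,:,::-1].copy()
cv2.circle(im,tuple(int(v) for v in pix(c,K["bar"]+slope*.0027)),3,(255,0,255),-1); cv2.imwrite("pics/w8m.png",im)
print(T.current_t())
```

```text
square [(np.float64(4.6), np.float64(0.2)), (np.float64(3.0), np.float64(-0.2)), (np.float64(1.4), np.float64(1.6)), (np.float64(-0.1), np.float64(0.8)), (np.float64(-1.3), np.float64(2.2)), (np.float64(-2.9), np.float64(3.1)), (np.float64(-4.4), np.float64(3.3)), (np.float64(-5.9), np.float64(4.0)), (np.float64(-7.4), np.float64(5.5)), (np.float64(-7.8), np.float64(12.9))] 37.6917
39.2667
```

View pics/w8m.png

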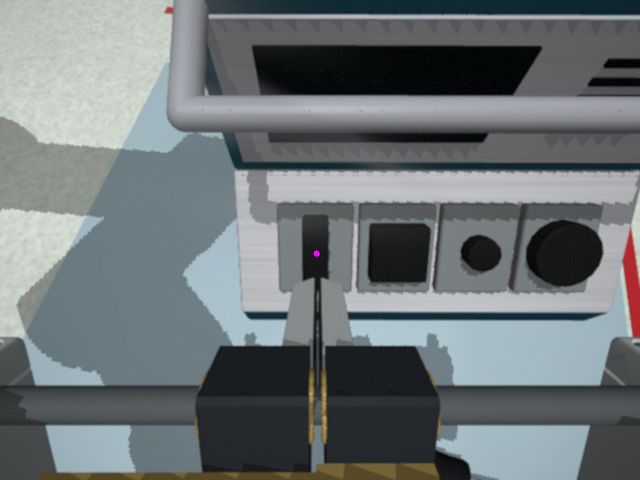

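The bar key spans columns 302–328 and my mark is centred at (316,253). I'll press it, retreat and run the final checks.

Run:
```python
from h import *
press("bar"); r.move_l(K["bar"]+n*(L+.16),vel=.2); p=np.array(T.current_ee_pos()); r.move_l([p[0]-.05,p[1]-.05,.36],vel=.2)
print(T.current_t(),T.current_wrist_force())
im=snap("top","t9"); marks("top","contact_face","board","tray_handle"); s=snap("scene","s9")
marks("scene","contact_face","board","tray_handle","key_round_top","key_square_top","key_bar_top","key_small_top")
o=cv2.imread("pics/scene0.png"); D=np.abs(o.astype(int)-s[:,:,::-1]).max(2)
a=s[200:380,170:500,::-1]; cv2.imwrite("pics/c9.png",cv2.resize(a,(792,432),interpolation=cv2.INTER_CUBIC))
```

```text
bar [(np.float64(4.5), np.float64(-0.5)), (np.float64(3.0), np.float64(0.0)), (np.float64(1.4), np.float64(-0.3)), (np.float64(-0.1), np.float64(-0.1)), (np.float64(-1.4), np.float64(1.5)), (np.float64(-2.9), np.float64(1.6)), (np.float64(-4.4), np.float64(1.8)), (np.float64(-5.9), np.float64(3.5)), (np.float64(-7.4), np.float64(3.6)), (np.float64(-7.9), np.float64(13.8))] 43.125
45.475 [-0.30666482  1.15754612 -0.55337216]
top contact_face [([0.7077, -0.2535, 0.0246], 0.63)]
top board [([0.3589, -0.2118, 0.0012], 0.8), ([0.6601, -0.2668, 0.0288], 0.65)]
top tray_handle [([0.4778, -0.2362, 0.042], 0.6)]
scene contact_face [([0.7112, -0.2534, 0.024], 0.76)]
scene board [([0.3605, -0.2119, -0.0021], 0.86), ([0.4931, -0.0926, 0.0043], 0.71)]
scene tray_handle [([0.4791, -0.2329, 0.0382], 0.87)]
scene key_round_top [([0.2816, -0.3906, -0.0023], 0.65)]
scene key_square_top [([0.5115, 0.1515, 0.0823], 0.47)]
scene key_bar_top [([0.4524, 0.1393, 0.0824], 0.48)]
scene key_small_top [([0.5703, 0.1658, 0.0788], 0.62), ([0.7903, 0.0266, 0.005], 0.61)]
```

View pics/c9.png

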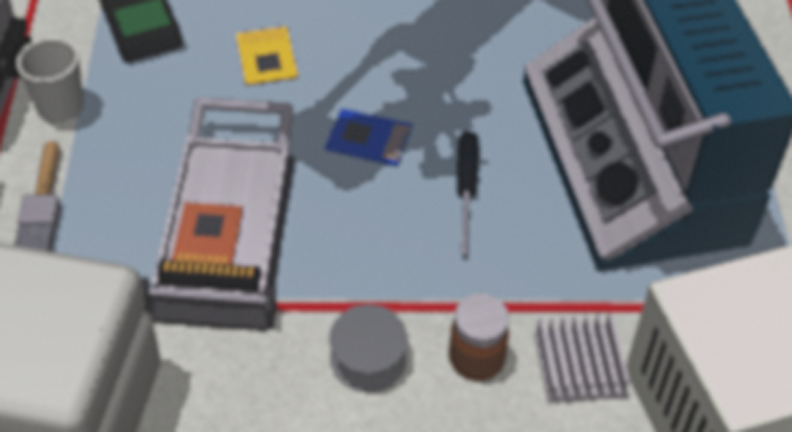

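The board is home and square at (208,235), the tray is flat, the keys are all up, and the bystanders are in place. Handing in.

```bash
python3 -c "
from h import *
r.sign_off(); print(T.current_t())"
```

```text
the job is handed in; nothing more can be done
the job is handed in; nothing more can be done
```

The job is done and handed in, with the last clock reading at about 45 s of the 72 s allowed.

**Tray:** I lifted it by the handle bar to about 0.93 rad and the copper board slid home without being touched. I then lowered the tray flat and let go. In the close wrist view the board's edge lay flush and square against the contact block.

**Keys:** I pressed the large round, square and bar keys in that order. Each reached a hard stop at about 7.4–7.9 mm below its fitted face, at 13–14 N. Each force profile showed the spring and then the stop. I left the small round key alone.

**Last checks:**
- **Final picture:** the tray is flat, the board is home, all keys look up and the bystanders look undisturbed. I judged this by eye; I did not compare positions numerically.
- **Board distance:** the networks put the board centre about 48–50 mm from the contact face, where 45 mm is home. That is within their 4 mm error, and the pictures show no gap.
- **Network errors:** in the last scene picture the networks reported the blue and yellow look-alikes instead of the board. They also reported a wrong spot for the round key. I ignored both because the picture contradicts them.

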